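# Turn a stone slab over off the ramp edge and dock it for grinding

## Robot

A 6-joint arm with a two-finger parallel gripper is mounted at the origin on the work surface. World frame = base frame: x ahead of the robot, y to its left, z up, the work surface at z = 0. Lengths are in mm, angles in degrees, forces in N, time in s.
With the tool pointing down it reaches from about 375 to 925 mm from the base axis. Payload 5.7 kg.
Tool frame: the origin (TCP) lies between the finger pads; the fingertips stand 8 mm ahead of it and the grasp point (between the pads) lies 11 mm behind it; z points along the fingers, y is the line along which they close (so a half turn about z gives the same grasp; the last joint's range is limited). The gripper opens to 85 mm and grips with 20 to 120 N. Pads are 22 mm wide; open, the fingers measure 114 mm over their backs; the gripper's body (76 mm by 85 mm) begins 54 mm behind the grasp point. The pads swing forward as they close: fully open they stand 13 mm farther back than shut.
Start: joints at [-69.849, 20.558, 86.54, -0, 72.909, -6.595], TCP at [269.999, -535.784, 239.267] pointing down, gripper open.
Joint ranges: [-170.27, 170.27], [-57.76, 135], [12.27, 136.19], [-55.21, 235.2], [11.17, 155.16], [-170.74, 170.74]. Speed limits (degrees/s): [136.94, 136.94, 180, 180, 180, 180].

## Interface

Orientations are given as a 3x3 rotation matrix whose columns are the frame's x, y, z axes.
In Python, from rig import * gives the robot as it stands. Calls block until the motion is done:
- move_ptp(position, orientation): joint-space move of the TCP to a pose.
- move_straight(position, rotation=None, feed=150): straight line of the TCP; rotation=None keeps the orientation; feed is the mean speed in mm/s.
- set_joints(angles): joint-space move.
- open_gripper() and gripper_close(grasp_force=None): open the fingers fully, or close them until they stop; grasp_force is the grip in N (None keeps the last).
- pause(seconds).
- solve_ik(position, orientation): joint angles nearest the present ones, or None.
- get_obs(): the state.
- snapshot(name): name is "scene" or "top" or "wrist"; returns a dict with "image" (384x512x3 uint8, blue, green, red), "depth" (384x512 float32, mm along the optical axis (not along the pixel's ray), 0 where there is no reading), "camera_matrix" (3x3 intrinsics, pixels), "rvec" (rotation vector, rad) and "tvec" (3), from world to camera coordinates, as OpenCV has them; the wrist camera has in their place "hand_eye" (4x4, takes a point from camera to tool coordinates, whose origin is the TCP and whose axes are the flange's). Camera axes: x right, y down, z forward; pixel columns grow to the right and rows downward; lengths in mm; the calibration is good to about 2 mm. A picture is of the moment at which its call begins: read the wrist's pose just before it.
A pose or a line that the arm cannot do raises PlanningError and nothing moves.
- hand_in(): hands the job in; it is judged then, once.
Trained networks look in the newest picture that a camera, given by its name, has taken for a name from the list of things; names that differ only in an ending like _2 or _b are one class to them, and where a whole thing is asked for, a point or a joint stands for the part that bears it (a point fixed in the world has none). Each returns a list of dicts, best first, with "confidence" (0 to 1); they miss things now and then, are a little off and sometimes report something else, mostly with a low value. They report only what shows in the picture. A call takes as long as a camera call. They do not tell look-alikes from the thing itself.
- regions_of(camera, label): "region" (384x512 bool, what is visible of it) and "box" ([left, top, right, bottom] in pixels, round what is visible of it).
The state is a dict: "time_s": time; "qpos": joint angles; "qvel": joint speeds; "tau": joint torques, N m; "position": TCP position; "tool_rot": TCP orientation; "wrist_force": force on the tool from outside, world axes, zero at the start; "torque": the same for the moment, N m; "finger_gap": opening from 0.0 (shut) to 1.0 (fully open); "gripper_force": force on a finger pad.
Only numpy, scipy, OpenCV 4.12 (cv2) and the standard library are available. Lean on these libraries where they do the work, as an engineer would, in place of code of your own. Each camera call takes 0.05 s, during which the arm holds its last target. There are 200 camera calls.

## Task

The slab's bevelled face is finished and its sawn back must be ground next. Bring the catch tray square under the ramp's overhanging edge until it meets the stand, then, without picking the slab up, nudge it down the ramp and over the edge so that it tips, turns over in the fall and lies flat in the tray with the sawn back up. Then take the tray with the slab in it into the dock, fully home against the stops, swing the retaining bar shut behind it, and leave the jar, the round blank and the brush alone.

Things in the scene. Friction and masses are not known exactly. Their poses are not given: they have to be found in the camera images.
- stand: Fixed plywood turning stand. Origin on the bench directly below the middle of the ramp's lower edge; x runs along that edge, +y into the stand (up the ramp), z up. The ramp is a board 120 mm wide, 180 mm long, climbing to +y at 0.17 rad (9.7 degrees). Two wooden side guides on it (104 mm apart inside, 12 mm high) begin 20 mm above the edge.
- ramp_edge (a point): Middle of the ramp's lower edge, on its top surface, 150 mm above the bench. Pushed slowly (about 45 mm/s) down the slope at the middle of its upper long side, the slab tips by itself once its middle passes this edge, turns over about the edge's direction in the fall and lands on its bevelled face in the tray below.
- tray_stop (a point): Point on the bench midway between the front faces of the stand's side panels, 45 mm behind the ramp edge (stand y = +45 mm): the tray's +y wall meets these faces when it is home, its origin then at stand x = 0, y = -25 mm, same yaw as the stand.
- slab: Loose grey-white stone slab, 96 x 60 x 9 mm, about 0.1 to 0.17 kg, lying on the ramp between the guides, its long side along the edge. Origin at its centre; x along the 96 mm, y along the 60 mm, z out of the bevelled (stepped) finished face, which is up at the start; the other face is sawn, with three parallel saw marks.
- tray: Loose grey catch tray with a dark mat, 160 (x) x 140 (y) x 28 mm high, walls 6 mm, floor 5 mm, about 0.6 kg; it slides on the bench. Origin at the centre of its underside, z up. On its -y side stands an upright handle plate, 60 mm long (x), 12 mm thick (y), from z = 17 to 77 mm, its middle plane at y = -106 mm (30 mm outside the wall). The tray goes under the ramp with its +y wall first and its handle away from the stand.
- tray_handle (a point): Middle of the top edge of the tray's handle plate, 77 mm above the bench.
- dock: Fixed aluminium dock on the bench: two side rails along y (22 mm high, 172 mm apart inside, from y = -70 to +70 mm) and two low stops at the -y end (faces at y = -71 mm) with an 80 mm gap between them for the tray's handle. Origin on the bench where the centre of the tray's underside belongs; the tray enters through the open +y end moving to -y, handle first, same yaw as the dock. A short guide, flared outwards, continues the -x rail to y = +100 mm.
- bar (a joint): Steel retaining bar on the dock, swinging level about an upright pivot at dock x = +107, y = +84 mm; stiff, stays where left. 0 rad = shut: it points to dock -x across the mouth behind the tray; the value grows as its end swings to +y and out, up to 2.5 rad. Its end knob is 100 mm from the pivot.
- bar_knob (a point): Top centre of the bar's upright black knob, 18 mm in diameter, from about 10 to 68 mm above the bench.
- jar: Bystander: white jar, 68 mm across, 85 mm high; origin at the centre of its underside. Leave alone.
- blank: Bystander: round domed stone blank, 90 mm across, 20 mm high; origin at the centre of its underside. Leave alone.
- brush: Bystander: hand brush, 180 mm long, lying along its x axis. Leave alone.
There are look-alikes about, which are no part of the job. What is meant by the slab is not black, and is the smaller of those in its own colour.

How it is judged:
By the outcome, as a careful person would: the job done as asked, in the order asked, and still so for the second after the job is handed in, with the robot touching nothing.
It also fails if it takes over 72 s, if anything falls off the work surface, if the arm or the gripper's body presses on something with over 40 N, if the wrist force passes 120 N, or if a joint passes its speed limit or range.

## Working session

There is one attempt and no reset: what is moved stays moved. The work goes in short steps, each a Python script; the robot and the scene stay as the last script left them, time stands still between calls to the robot, and variables do not carry over. Pictures are saved under pics/ and viewed, at most 10 in all, crops included, and the job is handed in when it is done.

```bash
ls; mkdir -p pics; cat > h.py <<'E'
from rig import *
import numpy as np, cv2
def world(s):
    """per-pixel world xyz for fixed cam"""
    K=s["camera_matrix"];d=s["depth"];R=cv2.Rodrigues(np.array(s["rvec"],float))[0];t=np.array(s["tvec"],float).ravel()
    v,u=np.mgrid[:384,:512]
    P=np.stack([(u-K[0][2])/K[0][0]*d,(v-K[1][2])/K[1][1]*d,d],-1)
    return (P-t)@R
E
python3 - <<'E'
from h import *
import pickle
D={}
for c in("top","scene"):
    s=snapshot(c); W=world(s); D[c]=s; cv2.imwrite(f"pics/{c}0.png",cv2.resize(s["image"],(768,576)))
    for l in("stand","slab","tray","tray_handle","dock","bar","bar_knob","jar","blank","brush"):
        for r in regions_of(c,l)[:4]:
            m=r["region"]&(s["depth"]>0); p=W[m]
            if len(p): print(c,l,round(r["confidence"],2),np.round(r["box"]),m.sum(),np.round(np.median(p,0)),np.round(np.percentile(p,[3,97],axis=0)).tolist())
pickle.dump(D,open("d0.pkl","wb"))
print(get_obs()["time_s"])
E
```

```text
pics
top stand 0.8 [132. 157. 220. 222.] 3298 [570. 265. 171.] [[508.0, 157.0, 150.0], [632.0, 327.0, 188.0]]
top stand 0.69 [320. 172. 439. 276.] 1258 [ 554. -279.   22.] [[369.0, -374.0, 1.0], [609.0, -106.0, 66.0]]
top slab 0.96 [122. 246. 171. 305.] 1786 [376. 350.  12.] [[314.0, 303.0, 5.0], [440.0, 398.0, 16.0]]
top slab 0.65 [158. 166. 197. 209.] 1109 [570. 235. 173.] [[526.0, 206.0, 166.0], [614.0, 264.0, 179.0]]
top slab 0.64 [105. 159. 135. 201.] 777 [615. 417.   9.] [[571.0, 384.0, 4.0], [661.0, 453.0, 13.0]]
top tray 0.73 [260. 178. 345. 256.] 3991 [516. -38.   8.] [[434.0, -128.0, 3.0], [588.0, 42.0, 74.0]]
top tray_handle 0.79 [259. 177. 341. 257.] 3995 [517. -39.   8.] [[434.0, -128.0, 3.0], [588.0, 41.0, 74.0]]
top dock 0.86 [323. 174. 437. 276.] 1199 [ 554. -273.   22.] [[369.0, -373.0, 2.0], [607.0, -106.0, 66.0]]
top dock 0.44 [260. 184. 343. 254.] 3826 [517. -38.   8.] [[434.0, -128.0, 4.0], [586.0, 41.0, 74.0]]
top bar 0.59 [319. 171. 365. 193.] 244 [ 591. -154.   24.] [[568.0, -205.0, 15.0], [612.0, -101.0, 70.0]]
top bar_knob 0.57 [319. 170. 365. 195.] 299 [ 59
[... 1179 characters left out ...]
4.   21.] [[373.0, -374.0, -1.0], [611.0, -114.0, 55.0]]
scene dock 0.2 [252.  95. 333. 190.] 3375 [592. 234. 154.] [[509.0, 156.0, 8.0], [641.0, 326.0, 183.0]]
scene bar 0.74 [210. 268. 251. 314.] 331 [ 598. -145.   23.] [[572.0, -209.0, 16.0], [618.0, -107.0, 68.0]]
scene bar_knob 0.66 [207. 268. 252. 313.] 450 [ 596. -153.   22.] [[570.0, -211.0, 9.0], [618.0, -106.0, 68.0]]
scene jar 0.62 [315. 209. 350. 254.] 1077 [749.  62.  64.] [[715.0, 46.0, -1.0], [779.0, 128.0, 86.0]]
scene blank 0.7 [320. 181. 357. 206.] 705 [720. 217.  13.] [[681.0, 186.0, 1.0], [757.0, 258.0, 18.0]]
scene brush 0.8 [217. 326. 296. 383.] 1398 [ 678. -244.   18.] [[614.0, -262.0, 12.0], [771.0, -216.0, 21.0]]
1.1
```

View pics/top0.png

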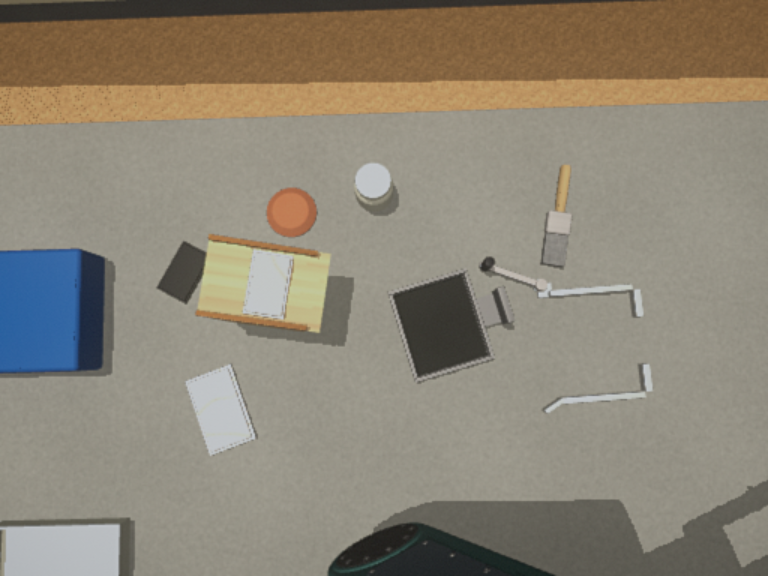

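View pics/scene0.png

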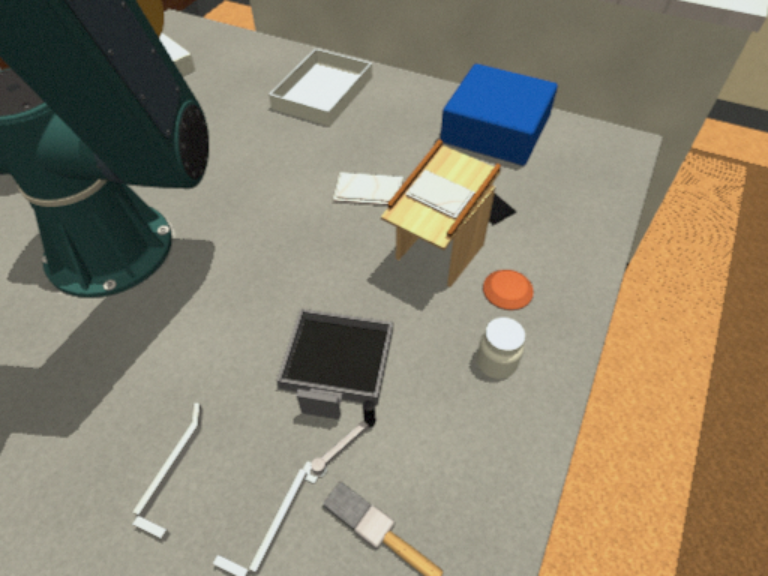

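The top view (768-wide picture) shows three slab candidates:
- White, on the ramp, at (270,283).
- Larger white, at (220,410), measuring about 126 mm.
- Black, at (183,272).

The white one on the ramp fits, because it isn't black and is the smaller white. Next I fit the poses and confirm with a crop.

```bash
python3 - <<'E'
from h import *
import pickle
D=pickle.load(open("d0.pkl","rb")); s=D["top"]; W=world(s)
def rect(m):
    r=cv2.minAreaRect(W[m][:,:2].astype(np.float32)); return np.round(r[0],1),np.round(r[1],1),round(r[2],2)
X,Y,Z=W[...,0],W[...,1],W[...,2]; ok=s["depth"]>0
box=lambda a,b,c,d:ok&(X>a)&(X<b)&(Y>c)&(Y<d)
st=box(480,660,120,360)&(Z>140)&(Z<215)
print("stand",rect(st))
# ramp plane: board without guides
A=W[st];c=np.c_[A[:,:2],np.ones(len(A))]
k=np.linalg.lstsq(c,A[:,2],rcond=None)[0];print("plane",k,"slope",np.hypot(*k[:2]),"dir",np.degrees(np.arctan2(k[1],k[0])))
tr=box(400,640,-160,70)
print("tray walls",rect(tr&(Z>15)&(Z<40)&(Y>-95)), "handle",rect(tr&(Z>65)&(X<560)))
dk=box(350,660,-420,-95)
m=dk&(Z>15)&(Z<32); print("dock rails px",m.sum())
for n,mm in(("R+",m&(X>540)&(Y<-205)),("R-",m&(X<480))):
    print(n,rect(mm)); p=W[mm]; print(np.round(p[np.argsort(p[:,1])][::12],0)[:, :2].tolist())
b=dk&(Z>50)&(Z<80); print("knob",np.round(W[b].mean(0)),b.sum(),np.round(np.percentile(W[b],[5,95],axis=0)))
i=s["image"];cv2.imwrite("pics/crop1.png",cv2.resize(i[150:320,95:230],None,fx=3.4,fy=3.4,interpolation=cv2.INTER_CUBIC))
E
```

```text
stand (array([571.2, 242.2]), array([178.7, 120.3]), 80.8)
plane [3.12430063e-02 1.65862671e-01 1.11532255e+02] slope 0.16877959328940956 dir 79.3323797468898
tray walls (array([510.7, -30.7]), array([160.3, 145.7]), 15.14) handle (array([ 535.1, -130.8]), array([53.6, 13. ]), 14.78)
dock rails px 1550
R+ (array([ 602. , -291.4]), array([168.5, 108.3]), 85.2)
[[549.0, -372.0], [552.0, -367.0], [547.0, -363.0], [542.0, -360.0], [567.0, -356.0], [565.0, -348.0], [560.0, -341.0], [563.0, -333.0], [566.0, -326.0], [558.0, -318.0], [561.0, -310.0], [562.0, -303.0], [559.0, -295.0], [559.0, -287.0], [557.0, -279.0], [557.0, -271.0], [557.0, -264.0], [560.0, -256.0], [654.0, -252.0], [629.0, -250.0], [560.0, -248.0], [631.0, -247.0], [632.0, -245.0], [623.0, -244.0], [558.0, -243.0], [631.0, -241.0], [610.0, -240.0], [563.0, -239.0], [606.0, -238.0], [556.0, -236.0], [618.0, -235.0], [629.0, -234.0], [640.0, -232.0], [561.0, -231.0], [655.0, -230.0], [624.0, -228.0], [653.0, -228.0], [624.0, -226.0], [611.0, -225.0], [556.0, -223.0], [658.0, -222.0], [619.0, -221.0], [648.0, -219.0], [634.0
[... 172 characters left out ...]
 [393.0, -375.0], [420.0, -374.0], [432.0, -372.0], [412.0, -371.0], [400.0, -369.0], [410.0, -368.0], [395.0, -367.0], [428.0, -366.0], [425.0, -364.0], [386.0, -360.0], [388.0, -353.0], [378.0, -346.0], [381.0, -339.0], [386.0, -332.0], [386.0, -324.0], [377.0, -318.0], [379.0, -312.0], [379.0, -303.0], [380.0, -296.0], [385.0, -289.0], [385.0, -283.0], [378.0, -276.0], [381.0, -268.0], [376.0, -261.0], [376.0, -254.0], [381.0, -248.0], [381.0, -241.0], [376.0, -233.0], [374.0, -226.0], [372.0, -220.0], [372.0, -212.0], [367.0, -205.0], [360.0, -199.0], [462.0, -110.0], [467.0, -108.0], [452.0, -105.0], [450.0, -97.0]]
knob [ 554. -124.   72.] 209 [[ 512. -138.   54.]
 [ 612. -103.   79.]]
```

View pics/crop1.png

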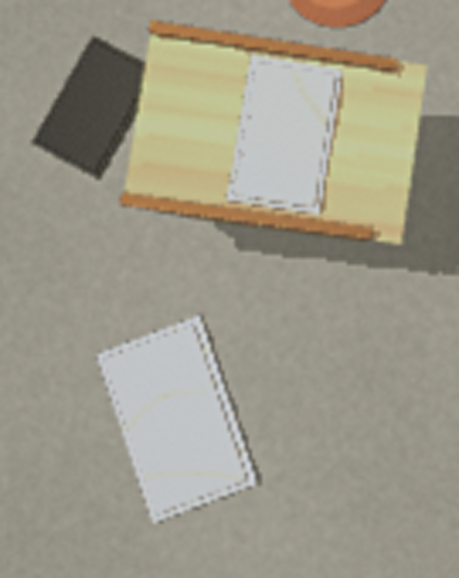

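The crop confirms the slab: the smaller white one on the ramp at crop (285,135). The white one at (178,420) is larger, and the black one lies at (90,108).

```bash
cat > fit.py <<'E'
from h import *
from scipy.optimize import least_squares
def loc(P,c,yaw):
    c_,s_=np.cos(yaw),np.sin(yaw); d=P[:,:2]-c; return np.c_[d[:,0]*c_+d[:,1]*s_,-d[:,0]*s_+d[:,1]*c_]
def fit_tray(W,m,p0):
    P=W[m]
    def f(p):
        q=np.abs(loc(P,p[:2],p[2])); dx,dy=q[:,0]-77,q[:,1]-67
        return np.where((dx<0)|(dy<0),np.minimum(abs(dx),abs(dy)),np.hypot(dx,dy))
    return least_squares(f,p0,loss="soft_l1",f_scale=3)
def fit_stand(X,Y,m,p0):
    """soft IoU of the ramp footprint"""
    from scipy.optimize import minimize
    g=np.c_[X.ravel(),Y.ravel()]; mm=m.ravel(); sel=(abs(g[:,0]-p0[0])<150)&(abs(g[:,1]-p0[1]-90)<170); g=g[sel];mm=mm[sel]
    sg=lambda t:1/(1+np.exp(-t/1.5))
    def f(p):
        q=loc(g,p[:2],p[2]); w=sg(60-abs(q[:,0]))*sg(q[:,1])*sg(177.4-q[:,1]); return ((w-mm)**2).sum()
    return minimize(f,p0,method="Nelder-Mead",options=dict(xatol=.05,fatol=.01,initial_simplex=np.array([p0,np.add(p0,[5,0,0]),np.add(p0,[0,5,0]),np.add(p0,[0,0,.05])])))
E
python3 - <<'E'
from fit import *
import pickle
s=pickle.load(open("d0.pkl","rb"))["top"]; W=world(s)
X,Y,Z=W[...,0],W[...,1],W[...,2]; ok=s["depth"]>0
box=lambda a,b,c,d:ok&(X>a)&(X<b)&(Y>c)&(Y<d)
r=fit_stand(X,Y,box(480,660,120,360)&(Z>140)&(Z<215),[557,155,-.15]); print("stand",np.round(r.x,3),r.fun)
m=box(400,600,-115,70)&(Z>17)&(Z<36)
r=fit_tray(W,m,[512,-33,.25]); print("tray",np.round(r.x,3),m.sum(),np.median(abs(r.fun)))
h=box(480,575,-165,-100)&(Z>65); P=W[h]; vx,vy,x0,y0=cv2.fitLine(P[:,:2].astype(np.float32),cv2.DIST_HUBER,0,.01,.01).ravel(); print("handle",np.round(np.median(P,0)),np.arctan2(vy,vx),h.sum(),np.round([P[:,0].min(),P[:,0].max()]))
for n,bx in(("R+",box(548,572,-345,-225)),("R-",box(362,396,-350,-220))):
    mm=bx&(Z>14)&(Z<32);P=W[mm][:,:2].astype(np.float32)
    vx,vy,x0,y0=cv2.fitLine(P,cv2.DIST_HUBER,0,.01,.01).ravel(); print(n,"yaw",np.arctan(-vx/vy),"x at -290",x0+(-290-y0)*vx/vy,mm.sum())
mm=box(365,580,-400,-330)&(Z>6)&(Z<40)
P=W[mm]; 
for a,b in((400,440),(515,550)):
    q=P[(P[:,0]>a)&(P[:,0]<b)]; print("stop",a,len(q),np.round(np.median(q,0),1),np.round(np.percentile(q[:,1],[5,95]),1))
b=box(600,640,-130,-85)&(Z>55); print("knob",np.round(W[b].mean(0),1),b.sum())
b=box(550,625,-215,-115)&(Z>10)&(Z<45); P=W[b][:,:2].astype(np.float32);print("bar line",cv2.fitLine(P,cv2.DIST_HUBER,0,.01,.01).ravel(),P.min(0),P.max(0))
# slab
w=box(500,640,190,280)&(s["image"].min(2)>150); w=cv2.morphologyEx(w.astype(np.uint8),cv2.MORPH_OPEN,np.ones((5,5)))>0
print("slab",cv2.minAreaRect(W[w][:,:2].astype(np.float32)),np.median(W[w],0))
E
```

```text
stand [ 5.58012e+02  1.56818e+02 -1.60000e-01] 330.48501875196655
tray [ 5.10063e+02 -2.96760e+01  2.64000e-01] 747 2.368087792459619
handle [ 537. -129.   77.] 0.25738537 143 [509. 566.]
R+ yaw 0.05091388 x at -290 561.81726 192
R- yaw 0.053046897 x at -290 380.35178 228
stop 400 105 [ 417.6 -368.6   22.1] [-376.3 -364.5]
stop 515 101 [ 532.6 -362.7   21.3] [-370.8 -359. ]
knob [ 607.9 -108.    67.7] 47
bar line [ 3.0517423e-01  9.5229656e-01  5.8627087e+02 -1.6500000e+02] [ 550.01404 -214.95343] [ 624.66473 -115.51707]
slab ((572.3856811523438, 237.70172119140625), (61.13296890258789, 97.3655014038086), 81.55396270751953) [572.00734968 236.60438395 173.63520701]
```

```bash
cat >> fit.py <<'E'
STAND=(np.array([558.,156.8]),-.16); DOCK=(np.array([471.1,-290.5]),.052)
def gl(frame,x,y):
    c,a=frame; return c+np.array([x*np.cos(a)-y*np.sin(a),x*np.sin(a)+y*np.cos(a)])
SG=1
def down(yaw,sg=1):
    y=sg*np.array([-np.sin(yaw),np.cos(yaw),0]);z=np.array([0,0,-1.]);return np.c_[np.cross(y,z),y,z]
def st(tag=""):
    o=get_obs(); print(tag,"t",round(o["time_s"],2),"p",np.round(o["position"],1),"F",np.round(o["wrist_force"],1),"gap",round(o["finger_gap"],3),"gf",np.round(o["gripper_force"],1)); return o
def look_tray(guess,shift=(0,0)):
    s=snapshot("top");W=world(s);Z=W[...,2]
    q=loc(W.reshape(-1,3),np.array(guess[:2]),guess[2]).reshape(384,512,2)
    m=(s["depth"]>0)&(abs(q[...,0])<92)&(abs(q[...,1])<80)&(Z>17)&(Z<36)
    r=fit_tray(W,m,guess); print("tray",np.round(r.x,3),m.sum(),np.round(np.median(abs(r.fun)),2)); return r.x,s,W
E
python3 - <<'E'
from fit import *
for sg in(1,-1):
    q=[solve_ik([*p,z],down(a,sg)) for p,z,a in(((537,-131),150,.264),(gl(STAND,0,-131),47,-.16),(gl(DOCK,0,-106),47,.052),((608,-108),60,0))]
    print(sg,[None if j is None else np.round(j) for j in q])
E
```

```text
1 [array([ -21.,   22.,   98.,   -0.,   59., -126.]), array([ -4.,  30., 105.,  -0.,  45., -85.]), array([ -46.,   35.,   94.,   -0.,   51., -139.]), array([ -16.,   33.,   94.,   -0.,   53., -106.])]
-1 [array([-21.,  22.,  98.,  -0.,  59.,  54.]), array([ -4.,  30., 105.,  -0.,  45.,  95.]), array([-46.,  35.,  94.,  -0.,  51.,  41.]), array([-16.,  33.,  94.,  -0.,  53.,  74.])]
```

```bash
python3 - <<'E'
from fit import *
R=down(.262,-1)
move_ptp([537.3,-131,140],R); move_straight([537.3,-131,48],feed=150)
st("down"); gripper_close(60); st("closed")
p=gl(STAND,0,-75-106)
# slide toward pre position in two legs, rotating
o=get_obs();move_straight([*p,o["position"][2]],down(-.16,-1),feed=110)
st("pre")
g=gl(STAND,0,-75); x,s,W=look_tray([*g,-.16])
d=x[:2]-STAND[0]; print("stand-frame tray", np.round(loc(np.array([x[:2]]),*STAND),1), x[2]-STAND[1])
cv2.imwrite("pics/pre.png",cv2.resize(s["image"][100:320,120:400],None,fx=2.6,fy=2.6))
E
```

```text
down t 3.67 p [ 537.8 -131.5   48.5] F [ 1.3 -0.6  1.2] gap 0.998 gf 0.0
closed t 4.33 p [ 537.2 -130.6   48.4] F [-1.3  2.1  4.6] gap 0.134 gf 58.5
pre t 5.47 p [528.8 -21.6  48.4] F [-1.6  2.   4.4] gap 0.135 gf 58.7
tray [ 5.4600e+02  8.0286e+01 -1.5700e-01] 397 1.7
stand-frame tray [[  0.3 -77.4]] 0.003087710956127865
```

View pics/pre.png

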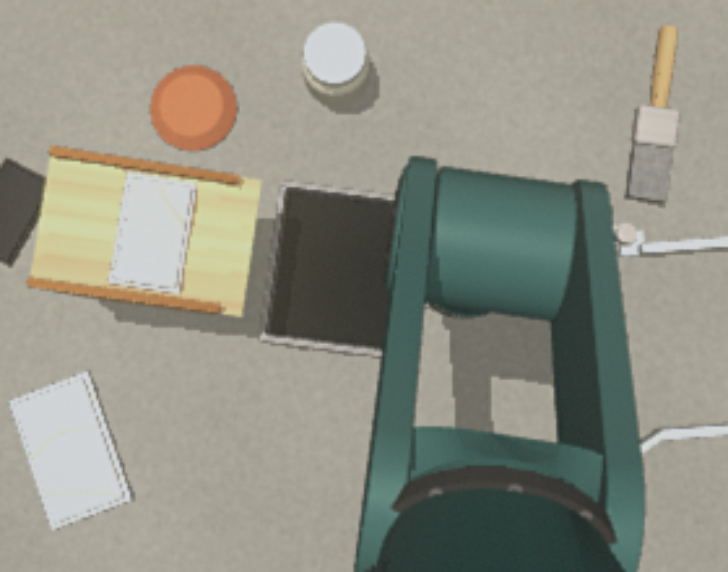

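The tray, at crop (335,270), sits square and centred in front of the ramp edge at (252,248). Now I push it home until it makes contact.

```bash
python3 - <<'E'
from fit import *
R=down(-.16,-1); z=get_obs()["position"][2]; u=np.array([.1593,.9872])
go=lambda y,f:move_straight([*gl(STAND,0,y-106),z],R,feed=f)
go(-35,90); o=st("near"); f0=o["wrist_force"][:2]@u
for y in np.arange(-32,-9,2.5):
    go(y,40); o=get_obs(); f=o["wrist_force"][:2]@u-f0; a=loc(o["position"][None],*STAND)[0]; print(y,"actual",np.round(a,1),"f",round(f,1),np.round(o["torque"],1))
    if f<-12: break
pause(.2); x,s,W=look_tray([*gl(STAND,0,-25),-.16]); print(loc(x[None],*STAND))
E
```

```text
near t 6.12 p [536.2  18.1  48.5] F [1.4 2.7 1.6] gap 0.131 gf 58.6
-32.0 actual [   0.4 -138.3] f -4.1 [-0.5 -0.1  0. ]
-29.5 actual [   0.2 -136. ] f -7.4 [-0.9  0.1 -0.1]
-27.0 actual [   0.  -133.4] f -7.4 [-0.9  0.1 -0.1]
-24.5 actual [-1.000e-01 -1.316e+02] f -11.8 [-1.5  0.1 -0.1]
-22.0 actual [  -0.2 -131.6] f -25.4 [-2.9  0.3 -0.2]
tray [ 5.54482e+02  1.28667e+02 -1.68000e-01] 212 1.64
[[  1.00934031 -28.33374612]]
```

```bash
cat >> fit.py <<'E'
def ramp_pt(s,h,x=0):
    """point at slope distance s, height h normal to the ramp"""
    y=s*np.cos(.17)-h*np.sin(.17); z=150+s*np.sin(.17)+h*np.cos(.17); return np.array([*gl(STAND,x,y),z])
def ramp_R(sg):
    a=STAND[1]; X=np.array([np.cos(a),np.sin(a),0]);Y=np.array([-np.sin(a),np.cos(a),0])
    z=np.sin(.17)*Y-np.cos(.17)*np.array([0,0,1.]); y=sg*X; return np.c_[np.cross(y,z),y,z]
def tip(s,h,x,sg): return ramp_pt(s,h,x)-8*ramp_R(sg)[:,2]
E
python3 - <<'E'
from fit import *
R=down(-.16,-1); z=get_obs()["position"][2]
move_straight([*gl(STAND,0,-131.3),z],R,feed=40); st("relaxed")
open_gripper(); st("open"); p=get_obs()["position"]
move_straight([*p[:2],150],feed=200); move_straight([*p[:2],300],feed=300)
x,s,W=look_tray([*gl(STAND,0,-25),-.16]); print(loc(x[None],*STAND))
for sg in(1,-1):
    print(sg,[np.round(q) if q is not None else q for q in (solve_ik(tip(t,h,0,sg),ramp_R(sg)) for t,h in((140,80),(140,2),(20,2)))])
# slab in stand frame
w=(s["image"].min(2)>150)&(abs(W[...,0]-572)<70)&(abs(W[...,1]-237)<45)&(W[...,2]>140); w=cv2.morphologyEx(w.astype(np.uint8),cv2.MORPH_OPEN,np.ones((5,5)))>0
q=loc(W[w],*STAND);print("slab stand",cv2.minAreaRect(q.astype(np.float32)),w.sum())
st()
E
```

```text
relaxed t 7.87 p [536.8  26.6  48.6] F [-1.3 -6.7  5.7] gap 0.132 gf 60.8
open t 8.57 p [537.1  27.2  48.5] F [-0.5 -1.   0.4] gap 1.003 gf 0.0
tray [ 5.54305e+02  1.26880e+02 -1.80000e-01] 205 1.71
[[  1.11941176 -30.12682974]]
1 [array([14., 20., 84.,  9., 72., 21.]), array([16., 25., 89., 10., 63., 20.]), array([ 5., 22., 97., 11., 59.,  8.])]
-1 [array([  14.,   20.,   84.,    9.,   72., -159.]), array([  16.,   25.,   89.,   10.,   63., -160.]), None]
slab stand ((1.2332496643066406, 81.5736312866211), (109.58358764648438, 90.30536651611328), 8.296710014343262) 1648
 t 9.93 p [535.7  27.3 297.7] F [-0.1  0.4  0. ] gap 1.002 gf 0.0
```

```bash
python3 - <<'E'
from fit import *
gripper_close(40)
R=ramp_R(1)
move_ptp(tip(140,110,1.2,1),R)
s=snapshot("top");cv2.imwrite("pics/home.png",cv2.resize(s["image"][130:280,130:330],None,fx=4,fy=4,interpolation=cv2.INTER_CUBIC))
W=world(s);Z=W[...,2];q=loc(W.reshape(-1,3),*STAND).reshape(384,512,2)
ok=(s["depth"]>0)
m=ok&(abs(q[...,0])<30)&(q[...,1]<-70)&(q[...,1]>-115)&(Z>17)&(Z<36);print("-y wall",m.sum(),np.round(np.median(q[m],0),1),"expect -92")
for sx in(-1,1):
    m=ok&(abs(q[...,0]-sx*77)<12)&(q[...,1]<-20)&(q[...,1]>-85)&(Z>17)&(Z<36);p=q[m];print("side",sx,m.sum(),np.round(np.polyfit(p[:,1],p[:,0],1),3),np.round(np.median(p,0),1))
m=ok&(abs(q[...,0])<40)&(q[...,1]<-110)&(q[...,1]>-160)&(Z>65);p=q[m];print("handle",m.sum(),np.median(p,0),np.polyfit(p[:,0],p[:,1],1) if m.sum() else 0)
st()
E
```

```text
-y wall 186 [   0.5 -103.1] expect -92
side -1 62 [-1.000e-03 -7.578e+01] [-75.7 -52.8]
side 1 72 [1.00e-03 7.75e+01] [ 77.3 -52.3]
handle 122 [   1.44094844 -133.73738849] [ 1.05705204e-03 -1.33833655e+02]
 t 11.93 p [578.1 272.4 290. ] F [-0.  -0.1 -0.5] gap 0.003 gf 0.0
```

View pics/home.png

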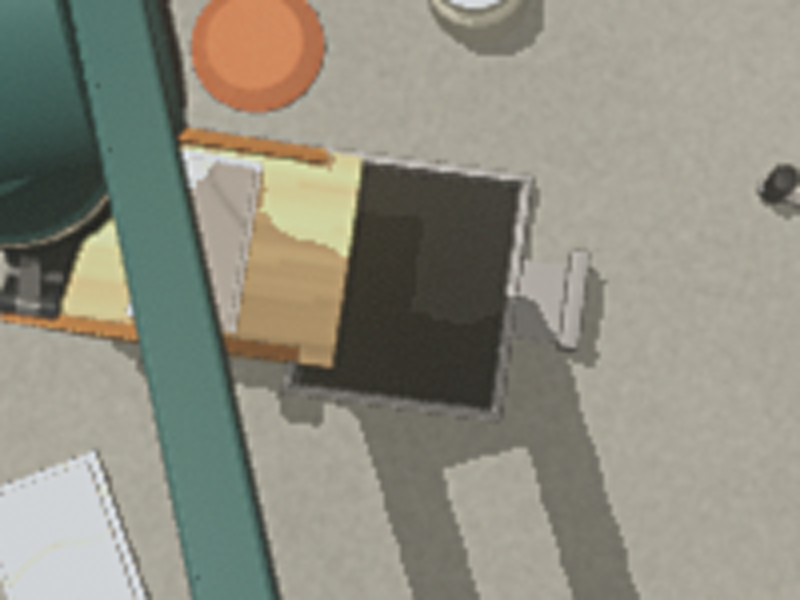

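The tray is square and centred, with its handle at (577,298) and its side walls parallel to the ramp to 0.001 rad. Next I probe the ramp surface and push the slab.

```bash
python3 - <<'E'
from fit import *
R=ramp_R(1); n=-R[:,2]
move_straight(tip(142,20,1.2,1),R,feed=150); move_straight(tip(142,6,1.2,1),R,feed=60); f0=get_obs()["wrist_force"]@n
h=None
for k in np.arange(5,-5.1,-1):
    move_straight(tip(142,k,1.2,1),R,feed=25); f=get_obs()["wrist_force"]@n-f0; print(k,round(f,1),end="; ")
    if f>3: h=k; break
H=(h if h is not None else -4)+3.
move_straight(tip(142,H,1.2,1),R,feed=25); print("\nH",H); o=st("probe")
open("H.txt","w").write(str(H))
E
```

```text
5.0 0.6; 4.0 1.4; 3.0 1.2; 2.0 1.9; 1.0 0.2; 0.0 3.5; 
H 3.0
probe t 14.82 p [581.3 292.9 185. ] F [ 0.4 -0.7 -0.4] gap -0.002 gf 0.0
```

```bash
python3 - <<'E'
from fit import *
R=ramp_R(1); move_straight(tip(26,3,1.2,1),R,feed=45); st("pushed"); pause(.6)
s=snapshot("scene");cv2.imwrite("pics/fall.png",cv2.resize(s["image"][80:300,160:380],None,fx=2.7,fy=2.7))
W=world(s);
for r in regions_of("scene","slab"):
    p=W[r["region"]&(s["depth"]>0)]; print(round(r["confidence"],2),np.round(np.median(p,0)),np.round(np.percentile(p,[5,95],axis=0)).tolist())
st()
E
```

```text
pushed t 17.55 p [563.  180.2 165.2] F [-0.5  0.1  1.1] gap -0.003 gf 0.0
0.79 [554. 130.  13.] [[510.0, 101.0, 10.0], [596.0, 161.0, 15.0]]
0.78 [643. 408.   6.] [[625.0, 374.0, 1.0], [665.0, 436.0, 10.0]]
 t 18.25 p [562.9 180.1 165.2] F [0.  0.9 0.3] gap 0.004 gf 0.0
```

View pics/fall.png

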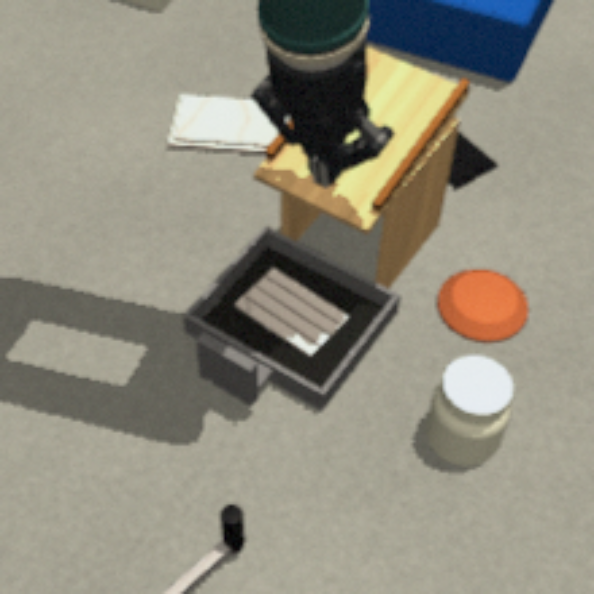

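The slab lies flat in the tray at crop (293,310) with its three saw marks up. Next I regrasp the handle and move to the dock mouth.

```bash
python3 - <<'E'
from fit import *
move_straight(tip(40,70,1.2,1),ramp_R(1),feed=200); 
R=down(-.16,-1); h=gl(STAND,0,-131.5)
move_ptp([*gl(STAND,0,-100),290],R); open_gripper()
move_straight([*h,170],feed=300); move_straight([*h,48],feed=150); gripper_close(60); st("grip")
z=get_obs()["position"][2]
move_straight([*gl(STAND,0,-65-106),z],R,feed=70)
move_straight([*gl(DOCK,-1,250-106),z],down(.052,-1),feed=90)
st("pre"); x,s,W=look_tray([*gl(DOCK,0,250),.052]); print("dock frame",loc(x[None],*DOCK),x[2]-DOCK[1])
cv2.imwrite("pics/dockpre.png",cv2.resize(s["image"][130:330,150:450],None,fx=2.6,fy=2.6))
E
```

```text
grip t 23.08 p [537.1  26.8  48.3] F [-1.5 -0.7  4.8] gap 0.131 gf 58.7
pre t 25.62 p [ 462.3 -146.7   48.2] F [-0.9  0.7  1.6] gap 0.132 gf 58.9
tray [ 4.5804e+02 -4.3108e+01  5.1000e-02] 742 2.16
dock frame [[-1.83881815e-01  2.47736049e+02]] -0.0013787824124065762
```

View pics/dockpre.png

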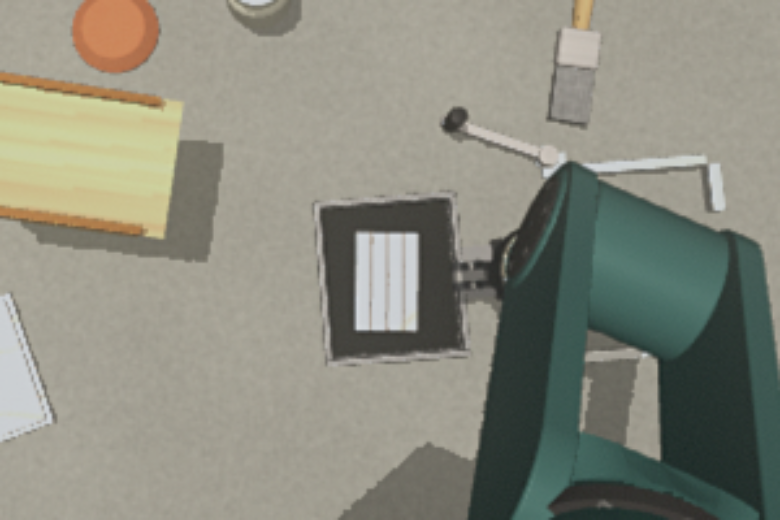

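The slab sits centred in the tray with its saw marks up at (387,281). The tray is aligned with the dock, and the bar at (455,120)–(548,157) is clear.

```bash
python3 - <<'E'
from fit import *
R=down(.052,-1); z=get_obs()["position"][2]; u=np.array([-np.sin(.052),np.cos(.052)]);v=np.array([u[1],-u[0]])
go=lambda y,f:move_straight([*gl(DOCK,-1,y-106),z],R,feed=f)
def rep(y):
    o=get_obs();F=o["wrist_force"][:2]; print(y,"act",np.round(loc(o["position"][None],*DOCK)[0],1),"fy",round(F@u,1),"fx",round(F@v,1),"Mz",np.round(o["torque"][2],2)); return F
for y in(95,60,35,14): go(y,80); F=rep(y); 
for y in np.arange(11,-10,-2.5):
    go(y,35); F=rep(y)
    if F@u>20 or abs(F@v)>30: break
E
```

```text
95 act [-1.8 -9.2] fy 6.0 fx -0.0 Mz 0.06
60 act [ -1.2 -46.4] fy -0.1 fx -1.8 Mz 0.08
35 act [ -1.  -71.4] fy 0.0 fx -2.0 Mz 0.03
14 act [ -1.  -92.1] fy 0.3 fx -2.1 Mz 0.09
11.0 act [ -1.2 -93.8] fy 4.9 fx 0.2 Mz 0.05
8.5 act [ -1.3 -95.8] fy 5.8 fx -1.7 Mz 0.05
6.0 act [ -1.3 -98.1] fy 5.9 fx -0.1 Mz 0.01
3.5 act [  -1.4 -100.5] fy 6.1 fx -1.1 Mz 0.1
1.0 act [  -1.4 -103. ] fy 6.5 fx -0.6 Mz 0.08
-1.5 act [  -1.4 -105.4] fy 6.6 fx -0.6 Mz 0.04
-4.0 act [  -1.6 -106.7] fy 9.7 fx -0.4 Mz -0.13
-6.5 act [  -1.6 -107. ] fy 15.0 fx 2.6 Mz -0.06
-9.0 act [  -1.6 -107.3] fy 21.4 fx 4.6 Mz -0.19
```

The tray is home, with contact at dock y = -1 as the geometry predicts. I release it and swing the bar shut.

```bash
python3 - <<'E'
from fit import *
R=down(.052,-1); z=get_obs()["position"][2]
move_straight([*gl(DOCK,-1.6,-5-106),z],R,feed=40); open_gripper(); p=st("rel")["position"]
move_straight([*p[:2],200],feed=250)
piv=np.array([107.,84.])
def pose(th,z): return [*gl(DOCK,*(piv+100*np.array([-np.cos(th),np.sin(th)]))),z],down(.052-th,1)
k=np.array([608.,-107.]); kd=loc(k[None],*DOCK)[0]-piv; t0=np.arctan2(kd[1],-kd[0]); print("theta0",t0,np.linalg.norm(kd))
print([np.round(solve_ik(*pose(t,43))) for t in(t0,0)])
move_ptp(*pose(t0,150)); move_straight(pose(t0,43)[0],feed=150); gripper_close(70); st("knob")
for th in np.linspace(t0,0,11)[1:]:
    move_straight(*pose(th,43),feed=90); o=get_obs(); print(round(th,2),np.round(o["wrist_force"],1),np.round(loc(o["position"][None],*DOCK)[0],1))
s=snapshot("top");cv2.imwrite("pics/bar.png",cv2.resize(s["image"][150:300,280:450],None,fx=4,fy=4))
st()
E
```

```text
rel t 32.44 p [ 475.2 -401.5   47.4] F [ 0.2  0.5 -0.2] gap 0.995 gf 0.0
theta0 1.973537184926912 100.14929739966115
[array([-16.,  35.,  94.,  -0.,  51.,   4.]), array([ -31.,   29.,  108.,   -0.,   43., -124.])]
knob t 35.95 p [ 608.3 -107.2   43.5] F [-0.1 -0.1  5.2] gap 0.186 gf 68.2
1.78 [0.3 0.2 4.2] [127.5 181.7]
1.58 [ 0.3 -0.5  6.1] [108.2 183.6]
1.38 [-0.5 -0.4  6. ] [ 88.9 181.6]
1.18 [-0.5 -2.2  5.5] [ 70.2 175.8]
0.99 [ 0.8 -1.4  6.5] [ 53.  166.6]
0.79 [ 1.4 -1.2  5.8] [ 37.9 154. ]
0.59 [ 2.1 -1.6  5. ] [ 25.6 138.8]
0.39 [ 4.4 -0.6  5.1] [ 16.6 121.6]
0.2 [ 5.1 -0.8  4.8] [ 11.1 102.9]
0.0 [7.  3.  6.3] [ 9.3 84.6]
 t 39.67 p [ 476.  -205.6   43.4] F [7.3 3.9 5.1] gap 0.192 gf 69.7
```

```bash
python3 - <<'E'
from fit import *
R=down(.052,1)
for y in(83,82,81,80):
    move_straight([*gl(DOCK,9,y),43],R,feed=30); o=get_obs(); F=o["wrist_force"]; print(y,np.round(F,1),np.round(loc(o["position"][None],*DOCK)[0],1))
    if F[1]>12: break
open_gripper(); p=st("rel")["position"]; move_straight([*p[:2],200],feed=200)
move_ptp([450,-30,300],R)   # clear of the dock for the view
st(); g=gl(DOCK,0,-1); x,s,W=look_tray([*g,.052]); print("dock frame",loc(x[None],*DOCK),x[2]-DOCK[1])
q=loc(W.reshape(-1,3),*DOCK).reshape(384,512,2);Z=W[...,2]
m=(abs(q[...,0]-7)<25)&(abs(q[...,1]-84)<25)&(Z>55)&(Z<80);print("knob",m.sum(),np.round(q[m].mean(0),1))
cv2.imwrite("pics/bar.png",cv2.resize(s["image"][150:300,280:450],None,fx=4,fy=4))
E
```

```text
83 [ 2.6  4.3 10.7] [ 9.3 84.6]
82 [ 2.6  7.3 11.3] [ 9.3 84.5]
81 [ 4.1 11.6 12.8] [ 9.3 84.4]
80 [ 6.5 15.3 13.8] [ 9.3 84.3]
rel t 41.34 p [ 475.8 -210.3   42.9] F [-0.8 -0.1 -0.2] gap 1.004 gf 0.0
 t 43.12 p [449.9 -30.6 299. ] F [-0.5  0.6  0.4] gap 0.998 gf 0.0
tray [ 4.75887e+02 -2.90581e+02  1.30000e-02] 405 5.65
dock frame [[ 4.7766069  -0.32958859]] -0.039392512392390576
knob 0 [nan nan]<stdin>:10: RuntimeWarning: Mean of empty slice.
  ret = um.true_divide(
```

View pics/bar.png

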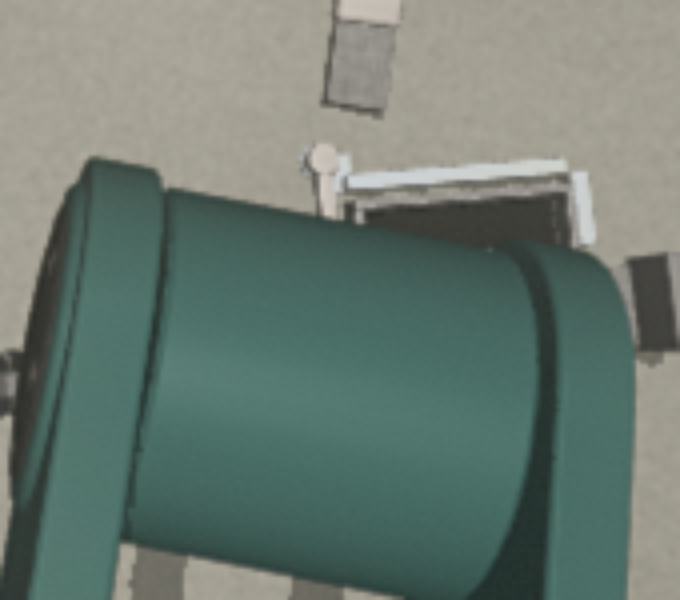

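The arm blocks most of the dock. What shows is the tray between the rails at (460,210) and the bar leading across from its pivot at (322,160). I move the arm aside and look once more.

```bash
python3 - <<'E'
from fit import *
q=list(get_obs()["qpos"]); q[0]+=50; q[1]-=15; set_joints(q)
x,s,W=look_tray([*gl(DOCK,0,-1),.052]); print("dock frame",loc(x[None],*DOCK),x[2]-DOCK[1])
q=loc(W.reshape(-1,3),*DOCK).reshape(384,512,2);Z=W[...,2]
m=(abs(q[...,0]-7)<25)&(abs(q[...,1]-84)<25)&(Z>55)&(Z<80);print("knob",m.sum(),np.round(q[m].mean(0),1))
cv2.imwrite("pics/fin.png",cv2.resize(s["image"][90:300,150:450],None,fx=2.6,fy=2.6)); st()
E
```

```text
tray [ 4.70451e+02 -2.92333e+02  5.50000e-02] 1339 3.17
dock frame [[-0.7436144  -1.79696716]] 0.0030717906673144377
knob 52 [ 7.2 84.8]
 t 44.67 p [294.9 309.9 412.6] F [-0.2 -0.2 -0.7] gap 0.998 gf 0.0
```

View pics/fin.png

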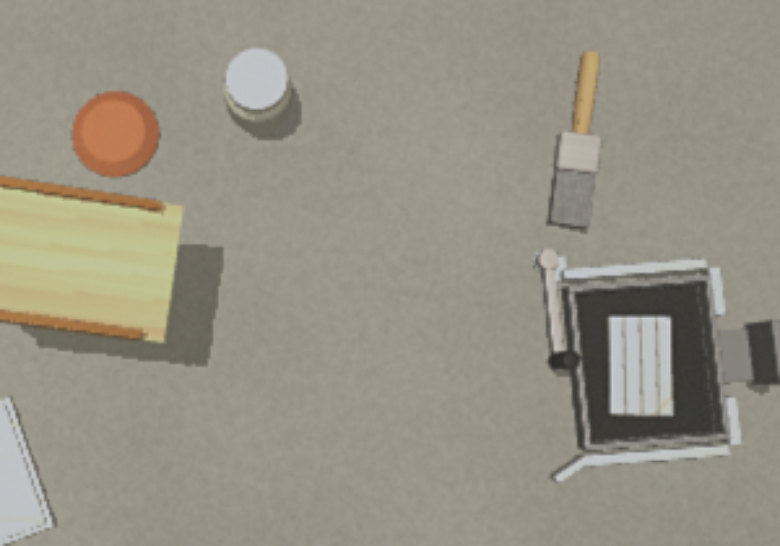

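The tray is home against the stops at (715,360), and the slab at (640,365) has its saw marks up. The bar is shut, with its knob at (563,360), and the jar, blank and brush haven't moved.

```bash
python3 -c "from rig import *; print(hand_in())"
```

```text
the job is handed in; nothing more can be done
None
```

I handed the job in at about 45 s: the slab lies sawn back up in the tray, the tray is home against the dock stops, the retaining bar is shut, and the jar, blank and brush were left alone.

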